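# Index the slide by one wheel turn and lock it

## Robot

A 7-joint arm with a two-finger parallel gripper is mounted at the origin on a cart in front of the work surface, level with it; the furniture and walls round the work are solid. World frame = base frame: x ahead of the robot, y to its left, z up, the work surface at z = 0. Lengths are in m, angles in rad, forces in N, time in s.
With the tool pointing down it reaches from about 0.425 to 0.925 m from the base axis. Payload 6.8 kg.
Tool frame: the origin (TCP) lies at the very end of the fingers, on their centre line; the grasp point (between the pads) lies bot.hold_point_z behind it (bot.hold_point_z is the distance from the TCP to the grasp point, in m); x points along the fingers, z is the direction in which the jaws open and shut, and the axes are right-handed (so a half turn about x gives the same grasp; the last joint's range is limited). The gripper opens to 85 mm and grips with 20 to 120 N. Pads are 22 mm wide; open, the fingers measure 114 mm over their backs; the gripper's body (76 mm by 85 mm) begins 54 mm behind the grasp point. The pads swing forward as they close: fully open they stand 13 mm farther back than shut.
Start: joints at [-1.348, 0.477, 0.022, 1.555, -0.011, 1.109, -0.083], TCP at [0.219, 0.638, 0.231] pointing down, gripper open.
Joint ranges: [-2.96, 2.96], [-0.34, 2.1], [-1.41, 1.46], [0.24, 2.44], [-1.37, 4.51], [0.17, 1.92], [-2.96, 2.96]. Speed limits (rad/s): [2.39, 2.39, 3.14, 3.14, 3.14, 3.14, 3.14].

## Interface

Orientations are given as a unit quaternion [w, x, y, z].
In Python, from station import bot gives the robot as it stands.
- The arm moves only by the tool drive_tool, never from a script. Its arguments are lists of equal length, an entry for each row: "slide": the shift along the world's x, y, z in mm, a list of three; "turn": the turn, a rotation vector about the world's x, y, z in rad, a list of three; "gripper": the opening, from 0 (shut) to 1 (fully open). A call has 1 to 10 rows; each row is the pose to reach, as a shift and turn from the pose measured when the call began; what a row does not reach only later rows make up. A row lasts 1/10 s, in which the tool goes at most 50 mm and 8.59 degrees, less where a joint would pass 70% of its speed; a pose out of reach is approached as far as the arm can. A call with a gripper value outside its range is refused whole. The fingers move at their own pace and stop on an object; "squeeze" is the grip in N (left out, the last holds). Time passes only in rows, so rows that repeat a pose let the fingers close. It gives the time, the measured TCP pose, the force and the opening at its end, in the units of the state.
- bot.get_obs(): the state, without advancing time (a new reading comes with each control period).
- bot.read_camera(name): name is "side" or "top"; returns a dict with "color" (400x640x3 uint8, red, green, blue), "fovy" (degrees; the focal length in pixels is half the picture's height over the tangent of half this angle, whatever the lens; pixels are square), "cx", "cy" (the principal point, pixels), "dist_coeffs" ([k1, k2, p1, p2, k3] as OpenCV has them; the pictures are not rectified), "R" (3x3) and "t" (3): a world point X has camera coordinates R X + t. Camera axes: x right, y down, z forward; pixel columns grow to the right and rows downward; lengths in m; the calibration is good to about 2 mm. A picture is of the moment at which its call begins. There is no depth.
- bot.hand_in(): hands the job in, once; it reports no verdict.
The state is a dict: "t": time; "q": joint angles; "joint_vel": joint speeds; "joint_torque": joint torques, N m; "eef_pos": TCP position; "tool_rot": TCP orientation; "contact_force": force on the tool from outside, world axes, zero at the start; "torque": the same for the moment, N m; "gripper_width": opening from 0.0 (shut) to 1.0 (fully open).
Only numpy, scipy, OpenCV 4.12 (cv2) and the standard library are available. Lean on these libraries where they do the work, as an engineer would, in place of code of your own. Each camera call takes 0.05 s, during which the arm holds its last target.

## Task

Push the flat hand wheel of the indexing slide by its upright handle through exactly one full turn, clockwise seen from above, so that the handle comes back in line with the index tab it started from; do not carry it past. Then push the locking lever clockwise over to its stop. Push only, without gripping or forcing; leave the coupling seated in the carriage and everything else where it is.

Things in the scene. Friction and masses are not known exactly. Their poses are not given: they have to be found in the camera images.
- slide_unit: the indexing slide, a grey machine fixture bolted to the table: base plate 120 (x) x 300 (y) x 14 mm, with a 70 x 70 mm gear housing, top 60 mm up, under the hand wheel. Origin at the centre of the underside; z up; its x axis points away from the side with the index tab and the lever, y runs along the slide from the wheel to the carriage
- wheel_axis (a point): point on the vertical axis of the hand wheel, 80 mm above the table, in the plane of the rim. Rim: round bar 12 mm thick on a 55 mm radius circle, top 86 mm above the table; hub of 14 mm radius, top 94 mm above the table; three spokes level with the rim
- wheel_handle (a point): centre of the top of the hand wheel's upright handle, a black round pin of 16 mm diameter standing on the rim 55 mm from the wheel axis; its top is 136 mm above the table and it is free to touch from 87 mm up. It does not spin on its own
- wheel (a joint): angle of the hand wheel, rad: 0 at the start, with the handle in line with the index tab, growing clockwise seen from above; one full turn is 6.283. There is no stop at one turn. It stays where it is left; about 3 to 4 N at the handle turn it. It drives the carriage 20 mm along the unit's +y per turn
- index_tab (a point): top of the small fixed steel index tab just outside the rim (76 mm from the wheel axis, 10 mm wide, top 75 mm above the table, that is below the rim): with the wheel at a full turn the handle is straight between it and the wheel axis
- lever_pivot (a point): pivot of the horizontal locking lever, 40 mm above the table
- lever_knob (a point): centre of the top of the lever's upright knob, a black pin of 14 mm diameter, 60 mm from the lever pivot; knob from 38 to 76 mm above the table
- lever (a joint): angle of the locking lever, rad: 0 points straight out along the unit's -x (open, starts at 0 to 0.25), grows clockwise seen from above (towards the unit's +y), stop at 1.3 = locked. It stays where it is left; about 1.5 N at the knob move it
- pocket (a point): centre of the floor of the square pocket in the sliding carriage (36 mm wide, 8 mm deep, floor 44 mm above the table)
- work_coupling: pale metal coupling, 33 mm diameter, 46 mm tall, standing loose in the carriage pocket; origin at the centre of its underside. It rides along with the carriage and is not to be touched
- spare_coupling: another such coupling, standing on the table behind the unit; to be left alone
- adapter_left: black adapter box 91 x 44 x 26 mm on the table; to be left alone
- adapter_right: black adapter box 91 x 44 x 26 mm on the table; to be left alone
- tally: small chromed hand tally counter, 72 x 44 x 20 mm, lying on the table in front of the unit; to be left alone
- torch_up: black pocket torch standing on end, 32 mm diameter, 100 mm tall, beyond the carriage end of the unit; to be left alone

How it is judged:
On the way, in this order (a step that is already met when the one before it is completed fails the run):
1. the wheel has been pushed half a turn clockwise, the lever still open (value of joint wheel between 3 and 5.5 rad and value of joint lever below 0.6 rad), for 0.1 s.
2. the wheel stands at one full turn within 10 degrees, the lever still open (value of joint wheel between 6.108 and 6.458 rad and value of joint lever below 0.6 rad), for 0.2 s.
At the end, for the whole second after the job is handed in: the wheel stands one full turn on (6.283 rad within 0.175, 10 degrees), the lever is at its stop (over 1.15 rad), and the coupling stands upright in the carriage pocket (value of joint wheel between 6.108 and 6.458 rad and value of joint lever above 1.15 rad and distance between work_coupling and pocket below 0.008 m and angle between work_coupling's own z axis and vertical below 0.15 rad); the robot touches nothing.
It fails at once if the wheel is carried more than 25 degrees past one turn, or turned more than 25 degrees the wrong way (value of joint wheel above 6.72 rad or value of joint wheel below -0.436 rad).
It fails at once if the lever is pushed over before the wheel has done its turn (value of joint lever above 0.6 rad and value of joint wheel below 6.108 rad).
It fails at once if the wheel or lever is gripped or forced (over 40 N from the fingers on the unit) (contact force between the fingers and slide_unit above 40 N).
It fails at once if the coupling in the carriage is lifted, tipped or knocked out (distance between work_coupling and pocket above 0.012 m or angle between work_coupling's own z axis and vertical above 0.3 rad).
It fails at once if a bystander is moved more than 20 mm (distance of any of spare_coupling, adapter_left, adapter_right, tally, torch_up from where it was at the start of the episode above 0.02 m).
It also fails if it takes over 61 s, if anything falls off the work surface, if the arm or the gripper's body presses on something with over 40 N, if the wrist force passes 120 N, or if a joint passes its speed limit or range.

## Working session

There is one attempt and no reset: what is moved stays moved. The work goes in short steps, Python scripts to look and compute and a tool call to move; the robot and the scene stay as the last step left them, time stands still between calls to the robot, and variables do not carry over. Pictures are saved under pics/ and viewed, and the job is handed in when it is done.

Besides the shell and the picture viewer there is one more tool, called as name(argument=value, ...) on one line, values as JSON. drive_tool: Moves the arm, as the interface text tells. Its arguments: {"type":"object","properties":{"slide":{"type":"array"},"turn":{"type":"array"},"gripper":{"type":"array"},"squeeze":{"type":"number"}},"required":["slide","turn","gripper"]}

```bash
mkdir -p pics; ls
python3 - <<'E'
from station import bot
import cv2
o=bot.get_obs();print(o, bot.hold_point_z)
for n in("side","top"):
    c=bot.read_camera(n);cv2.imwrite(f"pics/{n}0.png",c["color"][:,:,::-1]);print(n,{k:v for k,v in c.items() if k!="color"})
E
```

```text
pics
{'t': 0.0, 'q': array([-1.34807498,  0.47781708,  0.02233888,  1.55641902, -0.01149801,
        1.10931049, -0.08306624]), 'joint_vel': array([ 0.00135934,  0.000236  ,  0.00101448,  0.00094679, -0.00086926,
       -0.00148351, -0.00115458]), 'joint_torque': array([-8.26632840e-04, -5.96467781e+01,  1.60731744e+00, -2.81208014e+01,
        1.23059523e-02,  9.28229594e-03,  2.78864547e-06]), 'eef_pos': array([0.21907812, 0.63784576, 0.23032802]), 'tool_rot': array([ 0.57499646, -0.41127657,  0.57598773,  0.4104495 ]), 'contact_force': array([ 0.57882133, -0.19164341,  0.56472441]), 'torque': array([ 0.02046896, -0.02117673, -0.00922693]), 'gripper_width': 1.0006597992419357} 0.0187
side {'fovy': 48.440918722318436, 'cx': 321.31223314937864, 'cy': 199.64396038598122, 'dist_coeffs': array([-0.03779738,  0.        ,  0.        ,  0.        ,  0.        ]), 'R': array([[ 0.97555161, -0.21875094, -0.02114447],
       [-0.13089843, -0.5010729 , -0.85544816],
       [ 0.17653517,  0.8373016 , -0.51745663]]), 't': array([-0.49404754,  0.25796682,  0.69315797])}
top {'fovy': 49.304801283831644, 'cx': 313.2521582768781, 'cy': 193.74141789904672, 'dist_coeffs': array([-0.07878502,  0.        ,  0.        ,  0.        ,  0.        ]), 'R': array([[-0.02933654, -0.99939688,  0.01858059],
       [-0.99224595,  0.0268705 , -0.12135056],
       [ 0.1207781 , -0.02199652, -0.99243579]]), 't': array([0.21559255, 0.55132738, 0.90359165])}
```

View pics/side0.png

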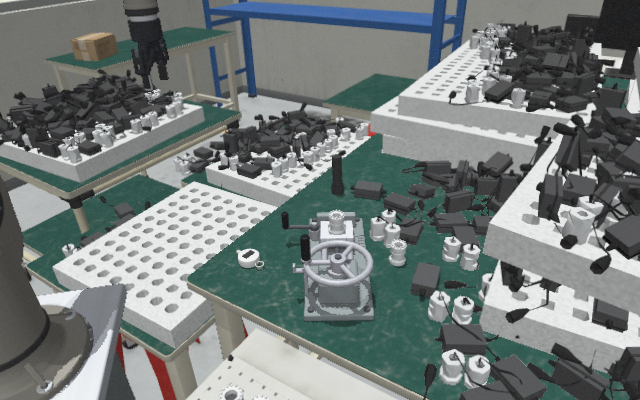

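View pics/top0.png

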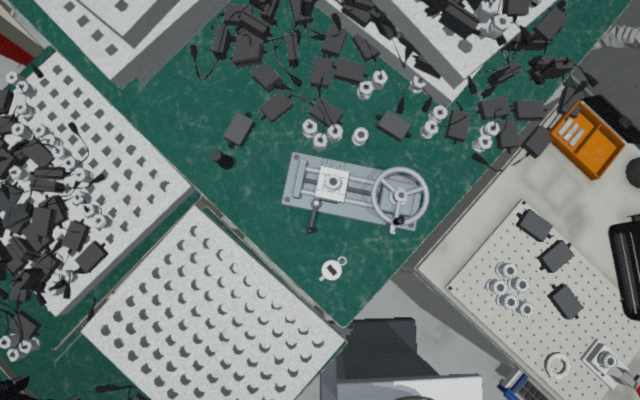

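Run:
```python
import cv2
a=cv2.imread("pics/top0.png")[130:290,270:470];cv2.imwrite("pics/top0z.png",cv2.resize(a,None,fx=3.75,fy=3.75,interpolation=cv2.INTER_CUBIC))
a=cv2.imread("pics/side0.png")[140:330,230:430];cv2.imwrite("pics/side0z.png",cv2.resize(a,None,fx=3.1,fy=3.1,interpolation=cv2.INTER_CUBIC))
```

```text
(no output)
```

View pics/top0z.png

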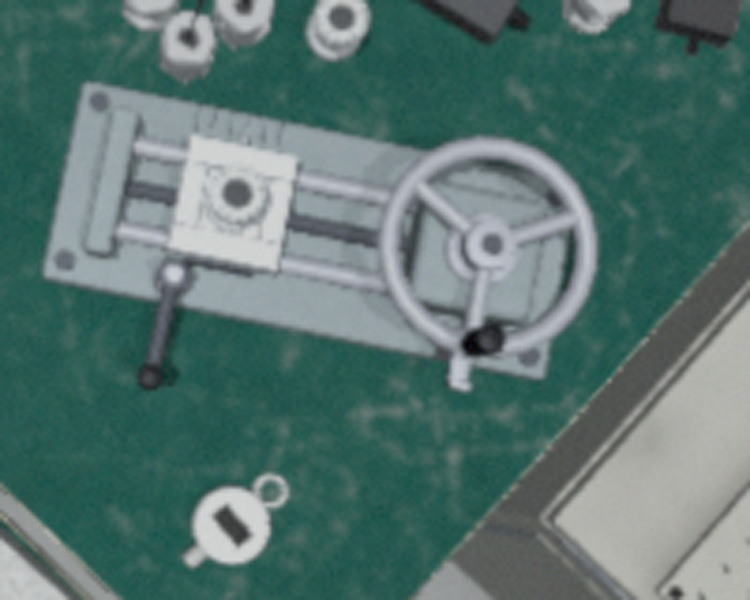

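View pics/side0z.png

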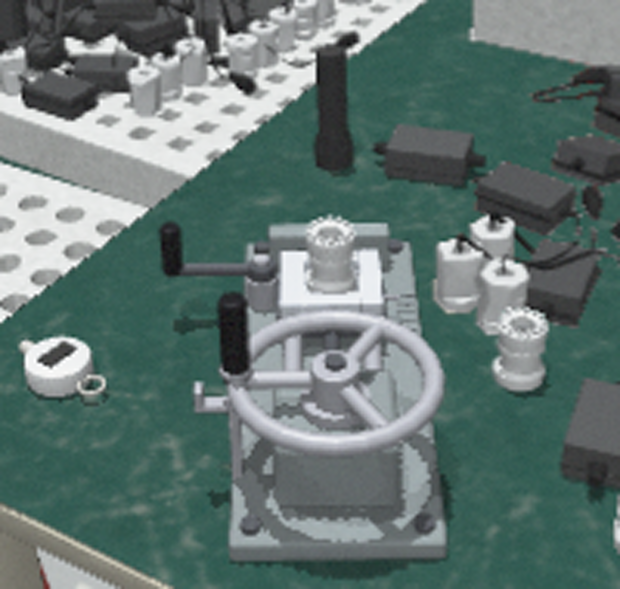

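```bash
cat > h.py <<'E'
import numpy as np,cv2
def K(c):
    f=c["color"].shape[0]/2/np.tan(np.radians(c["fovy"])/2)
    return np.array([[f,0,c["cx"]],[0,f,c["cy"]],[0,0,1]])
def back(c,uv,z):
    p=cv2.undistortPoints(np.array([[uv]],float),K(c),c["dist_coeffs"])[0,0]
    d=c["R"].T@np.array([p[0],p[1],1]);o=-c["R"].T@c["t"]
    return o+d*(z-o[2])/d[2]
def proj(c,X):
    return cv2.projectPoints(np.atleast_2d(np.array(X,float)),cv2.Rodrigues(c["R"])[0],c["t"],K(c),c["dist_coeffs"])[0][:,0]
E
python3 - <<'E'
from station import bot
from h import *
c=bot.read_camera("top");s=bot.read_camera("side")
T=lambda u,v:(270+(u+.5)/3.75-.5,130+(v+.5)/3.75-.5)
S=lambda u,v:(230+(u+.5)/3.1-.5,140+(v+.5)/3.1-.5)
for n,p,z in [("c1",(83,83),.014),("c2",(44,277),.014),("c3",(545,378),.014),("hub",(492,243),.094),("rimc",(489,247),.083),("handle",(490,337),.136),("tab",(459,383),.075),("knob",(149,377),.076),("piv",(174,272),.05),("coup",(237,193),.09),("tally",(231,525),.02)]:
    print(n,back(c,T(*p),z).round(4))
for n,p,z in [("hub",(334,361),.094),("handle",(231,298),.136),("knob",(171,229),.076),("c3",(231,556),.014),("c4",(446,548),.014),("coup",(331,228),.09),("tab",(198,383),.075),("torch",(331,50),.1)]:
    print(n,back(s,S(*p),z).round(4))
E
```

```text
c1 [0.6541 0.2443 0.014 ]
c2 [0.5398 0.2696 0.014 ]
c3 [ 0.4726 -0.0202  0.014 ]
hub [0.5434 0.0249 0.094 ]
rimc [0.5425 0.0242 0.083 ]
handle [0.4906 0.038  0.136 ]
tab [0.4696 0.0427 0.075 ]
knob [0.4778 0.211  0.076 ]
piv [0.537 0.195 0.05 ]
coup [0.5747 0.1609 0.09  ]
tally [0.3944 0.1661 0.02  ]
hub [0.5413 0.0208 0.094 ]
handle [0.4881 0.0353 0.136 ]
knob [0.4773 0.2037 0.076 ]
c3 [ 0.4703 -0.0311  0.014 ]
c4 [ 0.5847 -0.0533  0.014 ]
coup [0.5744 0.1575 0.09  ]
tab [0.4682 0.0436 0.075 ]
torch [0.6341 0.3914 0.1   ]
```

Run:
```python
import numpy as np
from scipy.spatial.transform import Rotation as R
q=[0.57499646,-0.41127657,0.57598773,0.4104495]
M=R.from_quat(q[1:]+q[:1]).as_matrix();print(M.round(3))
print(np.degrees(np.arctan2(M[1,2],M[0,2])),np.degrees(np.arctan2(.638,.219)))
w=np.array([.5425,.023]);yaw=-.222
ex=np.array([np.cos(yaw),np.sin(yaw)]);ey=np.array([-ex[1],ex[0]]);print(ex,ey,w-.055*ex)
```

```text
[[-0.    -0.946  0.325]
 [-0.002  0.325  0.946]
 [-1.    -0.    -0.002]]
71.0486119072155 71.05469439341803
[ 0.97545904 -0.22018098] [0.22018098 0.97545904] [0.48884975 0.03510995]
```

drive_tool(slide=[[20, -48, 0], [40, -96, 0], [60, -144, 0], [80, -192, 0], [100, -240, 0], [120, -288, 0], [140, -336, 0], [160, -384, 0], [180, -432, 0], [200, -480, 0]], turn=[[0, 0, -0.14], [0, 0, -0.28], [0, 0, -0.42], [0, 0, -0.56], [0, 0, -0.7], [0, 0, -0.84], [0, 0, -0.98], [0, 0, -1.12], [0, 0, -1.26], [0, 0, -1.4]], gripper=[0, 0, 0, 0, 0, 0, 0, 0, 0, 0])

```text
t: 1.2
eef_pos: [0.4117, 0.1749, 0.2309]
tool_rot: [0.704, 0.059, 0.705, -0.058]
contact_force: [2.0, 0.1, -0.1]
gripper_width: -0.001
```

drive_tool(slide=[[15, -45, 0], [33, -90, 0], [50, -135, 0], [68, -179, 0], [68, -179, 0], [68, -179, -40], [68, -179, -80], [68, -179, -80]], turn=[[0, 0, -0.055], [0, 0, -0.055], [0, 0, -0.055], [0, 0, -0.055], [0, 0, -0.055], [0, 0, -0.055], [0, 0, -0.055], [0, 0, -0.055]], gripper=[0, 0, 0, 0, 0, 0, 0, 0])

```text
t: 2.0
eef_pos: [0.4759, -0.004, 0.1471]
tool_rot: [0.699, 0.077, 0.706, -0.079]
contact_force: [-1.2, -0.2, 0.9]
gripper_width: -0.001
```

```bash
cat > look.py <<'E'
import sys
from station import bot
import numpy as np,cv2
from h import *
n=sys.argv[1]
im=[]
for cam in("side","top"):
    c=bot.read_camera(cam)
    o=bot.get_obs();u=proj(c,[o["eef_pos"],[.48885,.0351,.136]]);print(cam,u.round(1).tolist())
    a=c["color"][:,:,::-1]
    a=a[170:320,270:420] if cam=="side" else a[130:280,300:450]
    im.append(cv2.resize(a,(400,400),interpolation=cv2.INTER_CUBIC))
cv2.imwrite(f"pics/{n}.png",np.hstack(im))
q=o["tool_rot"];print("t",o["t"],o["eef_pos"].round(4),"yaw",np.degrees(2*np.arctan2(q[3],q[0])).round(1),"q7",o["q"][6].round(2),o["contact_force"].round(2))
E
python3 look.py a1
```

```text
side [[302.0, 244.0], [304.6, 235.8]]
top [[424.6, 224.3], [401.8, 220.4]]
t 2.1 [ 0.4794 -0.0041  0.1512] yaw -12.7 q7 -0.1 [0.15 0.12 0.64]
```

View pics/a1.png

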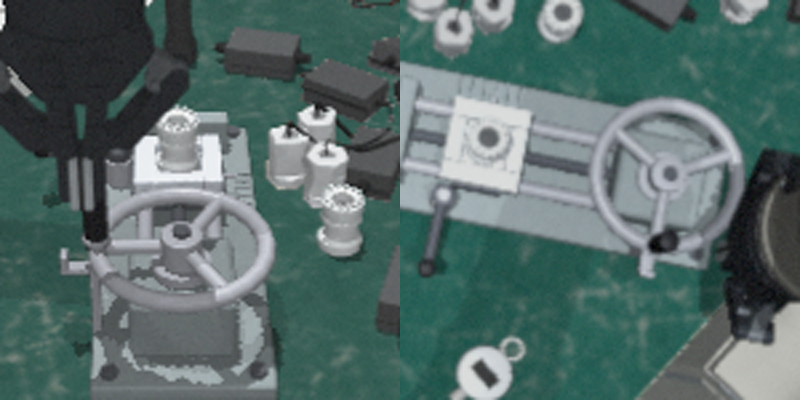

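```bash
cat > plan.py <<'E'
import sys,json
from station import bot
import numpy as np
W=np.array([.5425,.023]);A0=167.3
def plan(ths,yaws,d=.019,face=1,z=.100,r=.055):
    o=bot.get_obs();p=o["eef_pos"];q=o["tool_rot"];y0=np.degrees(2*np.arctan2(q[3],q[0]))
    if y0>180:y0-=360
    if y0<-180:y0+=360
    S=[];T=[]
    for th,y in zip(ths,yaws):
        a=np.radians(A0-th);h=W+r*np.array([np.cos(a),np.sin(a)])
        b=np.radians(y+90+(180 if face<0 else 0))   # push direction
        c=h-d*np.array([np.cos(b),np.sin(b)])
        S.append([int(round(v)) for v in 1e3*(np.array([*c,z])-p)]);T.append([0,0,float(round(np.radians(y-y0),2))])
    print(json.dumps(S));print(json.dumps(T));print("y0",y0.round(1),p.round(4))
E
python3 -c "
from plan import *
plan([0]*3,[-12.7]*3)
t=[8,16,24,32,40,48]
plan(t,[-12.7-x*152/180 for x in t])"
```

```text
[[5, 21, -51], [5, 21, -51], [5, 21, -51]]
[[0, 0, -0.0], [0, 0, -0.0], [0, 0, -0.0]]
y0 -12.7 [ 0.4794 -0.0041  0.1512]
[[5, 29, -51], [6, 36, -51], [9, 44, -51], [12, 51, -51], [16, 58, -51], [21, 64, -51]]
[[0, 0, -0.12], [0, 0, -0.24], [0, 0, -0.35], [0, 0, -0.47], [0, 0, -0.59], [0, 0, -0.71]]
y0 -12.7 [ 0.4794 -0.0041  0.1512]
```

drive_tool(slide=[[0, 0, -30], [0, 0, -51], [2, 10, -51], [5, 21, -51], [5, 29, -51], [6, 36, -51], [9, 44, -51], [12, 51, -51], [16, 58, -51], [16, 58, -51]], turn=[[0, 0, 0], [0, 0, 0], [0, 0, 0], [0, 0, 0], [0, 0, -0.12], [0, 0, -0.24], [0, 0, -0.35], [0, 0, -0.47], [0, 0, -0.59], [0, 0, -0.59]], gripper=[0, 0, 0, 0, 0, 0, 0, 0, 0, 0])

```text
t: 3.1
eef_pos: [0.4971, 0.056, 0.102]
tool_rot: [0.65, 0.279, 0.65, -0.277]
contact_force: [0.1, -1.0, 0.0]
gripper_width: -0.002
```

```bash
python3 look.py a2
```

```text
side [[307.7, 244.4], [304.6, 235.8]]
top [[387.7, 217.9], [401.8, 220.4]]
t 3.2 [0.4964 0.0553 0.1015] yaw -46.0 q7 -0.61 [ 0.26 -0.51  0.31]
```

View pics/a2.png

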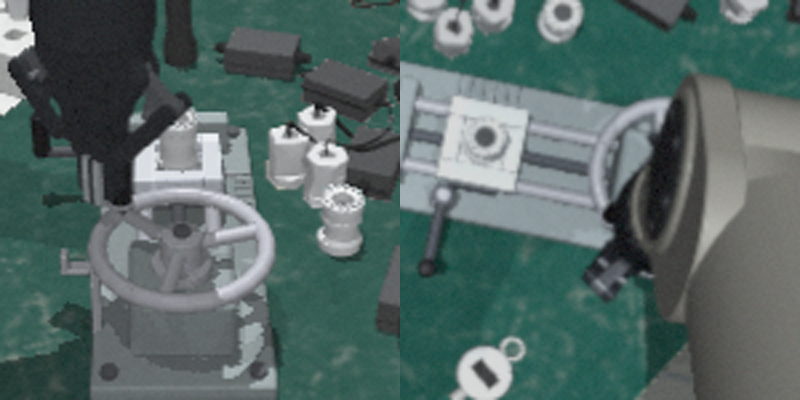

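```bash
python3 -c "
from plan import *
t=[48,56,64,72,80,88,96,104,112,112]
plan(t,[-12.7-x*152/180 for x in t])"
```

```text
[[4, 4, -2], [10, 9, -2], [16, 14, -2], [23, 17, -2], [30, 19, -2], [37, 21, -2], [45, 21, -2], [52, 20, -2], [59, 19, -2], [59, 19, -2]]
[[0, 0, -0.13], [0, 0, -0.24], [0, 0, -0.36], [0, 0, -0.48], [0, 0, -0.6], [0, 0, -0.72], [0, 0, -0.83], [0, 0, -0.95], [0, 0, -1.07], [0, 0, -1.07]]
y0 -46.0 [0.4964 0.0553 0.1015]
```

drive_tool(slide=[[4, 4, -1], [10, 9, -1], [16, 14, -1], [23, 17, -1], [30, 19, -1], [37, 21, -1], [45, 21, -1], [52, 20, -1], [59, 19, -1], [59, 19, -1]], turn=[[0, 0, -0.13], [0, 0, -0.24], [0, 0, -0.36], [0, 0, -0.48], [0, 0, -0.6], [0, 0, -0.72], [0, 0, -0.83], [0, 0, -0.95], [0, 0, -1.07], [0, 0, -1.07]], gripper=[0, 0, 0, 0, 0, 0, 0, 0, 0, 0])

```text
t: 4.2
eef_pos: [0.5557, 0.0749, 0.1008]
tool_rot: [0.419, 0.571, 0.419, -0.569]
contact_force: [-0.7, 0.4, -1.1]
gripper_width: -0.004
```

```bash
python3 look.py a3; python3 -c "
from plan import *
t=[120,128,136,144,152,160,168,176,182,182]
plan(t,[-12.7-x*152/180 for x in t])"
```

```text
side [[337.7, 233.8], [304.6, 235.8]]
top [[376.6, 188.6], [401.8, 220.4]]
t 4.3 [0.5556 0.0746 0.1008] yaw -107.1 q7 -1.46 [-0.13  0.82  0.11]
[[7, -3, -1], [13, -7, -1], [19, -11, -1], [24, -17, -1], [28, -22, -1], [31, -29, -1], [34, -35, -1], [35, -42, -1], [36, -47, -1], [36, -47, -1]]
[[0, 0, -0.12], [0, 0, -0.24], [0, 0, -0.36], [0, 0, -0.48], [0, 0, -0.59], [0, 0, -0.71], [0, 0, -0.83], [0, 0, -0.95], [0, 0, -1.04], [0, 0, -1.04]]
y0 -107.1 [0.5556 0.0746 0.1008]
```

View pics/a3.png

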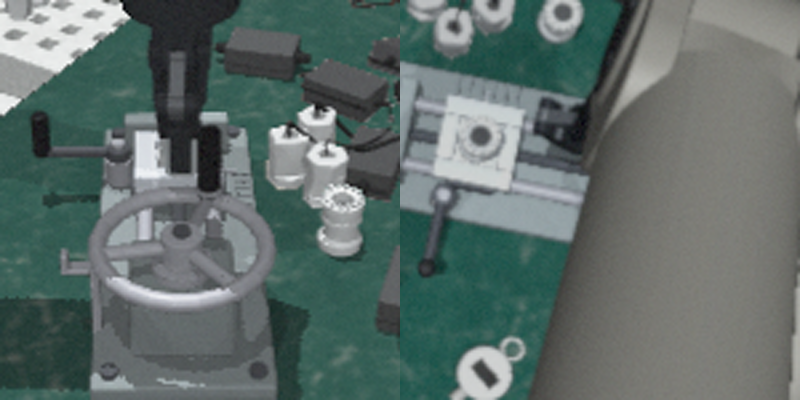

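drive_tool(slide=[[7, -3, 0], [13, -7, 0], [19, -11, 0], [24, -17, 0], [28, -22, 0], [31, -29, 0], [34, -35, 0], [35, -42, 0], [36, -47, 0], [36, -47, 0]], turn=[[0, 0, -0.12], [0, 0, -0.24], [0, 0, -0.36], [0, 0, -0.48], [0, 0, -0.59], [0, 0, -0.71], [0, 0, -0.83], [0, 0, -0.95], [0, 0, -1.04], [0, 0, -1.04]], gripper=[0, 0, 0, 0, 0, 0, 0, 0, 0, 0])

```text
t: 5.3
eef_pos: [0.5917, 0.028, 0.1008]
tool_rot: [0.083, 0.703, 0.082, -0.701]
contact_force: [0.9, 1.8, -0.5]
gripper_width: 0.002
```

```bash
python3 look.py a4; python3 -c "
from station import bot
print(bot.get_obs()['q'].round(2))"
```

```text
side [[364.6, 246.0], [304.6, 235.8]]
top [[398.8, 170.3], [401.8, 220.4]]
t 5.4 [0.5916 0.028  0.1009] yaw -166.4 q7 -2.24 [-0.47  0.55 -1.73]
[-0.91  0.85  1.16  1.92 -0.92  1.03 -2.24]
```

View pics/a4.png

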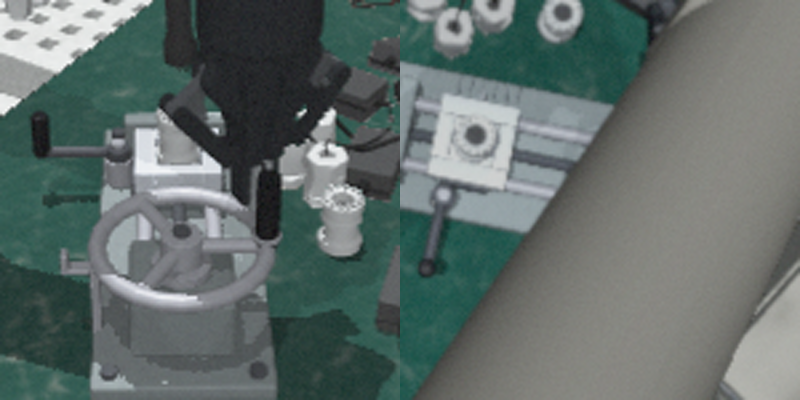

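drive_tool(slide=[[-3, 10, 0], [-5, 20, 0], [-5, 20, 30], [-5, 20, 55], [-5, 20, 55], [-5, 20, 55], [-5, 20, 55], [-5, 20, 55], [-5, 20, 55], [-5, 20, 55]], turn=[[0, 0, 0], [0, 0, 0], [0, 0, 0.14], [0, 0, 0.28], [0, 0, 0.42], [0, 0, 0.56], [0, 0, 0.7], [0, 0, 0.84], [0, 0, 0.98], [0, 0, 1.12]], gripper=[0, 0, 0, 0, 0, 0, 0, 0, 0, 0])

```text
t: 6.4
eef_pos: [0.5863, 0.049, 0.156]
tool_rot: [0.445, 0.55, 0.445, -0.548]
contact_force: [0.9, -1.1, -0.3]
gripper_width: -0.003
```

drive_tool(slide=[[0, 0, 0], [0, 0, 0], [0, 0, 0], [0, 0, 0], [0, 0, 0], [0, 0, 0], [0, 0, 0], [0, 0, 0], [0, 0, 0], [0, 0, 0]], turn=[[0, 0, 0.14], [0, 0, 0.28], [0, 0, 0.42], [0, 0, 0.56], [0, 0, 0.7], [0, 0, 0.84], [0, 0, 0.98], [0, 0, 1.12], [0, 0, 1.26], [0, 0, 1.4]], gripper=[0, 0, 0, 0, 0, 0, 0, 0, 0, 0])

```text
t: 7.4
eef_pos: [0.586, 0.0498, 0.1561]
tool_rot: [0.694, 0.131, 0.696, -0.129]
contact_force: [-0.6, 0.2, -0.2]
gripper_width: -0.002
```

```bash
python3 look.py a5; python3 -c "
from station import bot
print(bot.get_obs()['q'].round(2))"
```

```text
side [[358.6, 213.0], [304.6, 235.8]]
top [[393.8, 168.3], [401.8, 220.4]]
t 7.5 [0.5861 0.0497 0.1562] yaw -21.4 q7 -0.25 [ 0.36 -0.07 -0.13]
[-0.65  0.48  0.61  1.87 -0.35  0.9  -0.25]
```

View pics/a5.png

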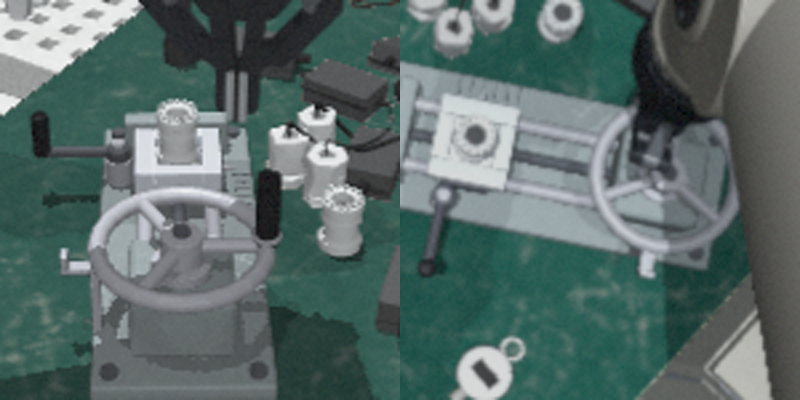

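```bash
cat >> h.py <<'E'
def theta(c,uv,z=.136,W=(.5425,.023),A0=167.3):
    p=back(c,uv,z)[:2]-W
    return np.degrees(np.hypot(*p)*0)+(A0-np.degrees(np.arctan2(p[1],p[0])))%360,np.hypot(*p)
E
python3 -c "
from h import *
from station import bot
c=bot.read_camera('side')
print(theta(c,(270+268.5*.375-.3,170+173*.375-.3)))
from plan import *
plan([182]*2,[-14.7]*2,face=-1,d=.03,z=.156)
t=[182,182,190,198,206,214,222,230,238,238]
plan(t,[-14.7-(x-182) for x in t],face=-1)"
```

```text
(np.float64(179.67411341121024), np.float64(0.05418622103093044))
[[17, -12, 0], [17, -12, 0]]
[[0, 0, 0.12], [0, 0, 0.12]]
y0 -21.6 [0.5861 0.0496 0.1561]
[[14, -22, -56], [14, -22, -56], [14, -30, -56], [13, -38, -56], [11, -46, -56], [8, -54, -56], [4, -60, -56], [-2, -67, -56], [-8, -72, -56], [-8, -72, -56]]
[[0, 0, 0.12], [0, 0, 0.12], [0, 0, -0.02], [0, 0, -0.16], [0, 0, -0.3], [0, 0, -0.44], [0, 0, -0.58], [0, 0, -0.72], [0, 0, -0.86], [0, 0, -0.86]]
y0 -21.6 [0.5861 0.0496 0.1561]
```

drive_tool(slide=[[16, -6, 0], [16, -6, -30], [16, -6, -55], [15, -14, -55], [14, -22, -55], [14, -30, -55], [13, -38, -55], [11, -46, -55], [8, -54, -55], [4, -60, -55]], turn=[[0, 0, 0.12], [0, 0, 0.12], [0, 0, 0.12], [0, 0, 0.12], [0, 0, 0.12], [0, 0, -0.02], [0, 0, -0.16], [0, 0, -0.3], [0, 0, -0.44], [0, 0, -0.58]], gripper=[0, 0, 0, 0, 0, 0, 0, 0, 0, 0])

```text
t: 8.55
eef_pos: [0.5917, -0.0104, 0.1031]
tool_rot: [0.627, 0.331, 0.625, -0.326]
contact_force: [2.9, 1.8, -3.1]
gripper_width: -0.001
```

```bash
python3 look.py a6; python3 -c "
from plan import *
t=[230,238,246,254,262,270,270]
plan(t,[-14.7-(x-182) for x in t],face=-1)"
```

```text
side [[371.3, 259.1], [304.6, 235.8]]
top [[418.3, 170.1], [401.8, 220.4]]
t 8.65 [ 0.5908 -0.0114  0.1029] yaw -55.0 q7 -0.57 [-0.47 -0.06  0.23]
[[-6, -6, -3], [-12, -11, -3], [-19, -16, -3], [-26, -19, -3], [-34, -22, -3], [-42, -23, -3], [-42, -23, -3]]
[[0, 0, -0.14], [0, 0, -0.27], [0, 0, -0.41], [0, 0, -0.55], [0, 0, -0.69], [0, 0, -0.83], [0, 0, -0.83]]
y0 -55.0 [ 0.5908 -0.0114  0.1029]
```

View pics/a6.png

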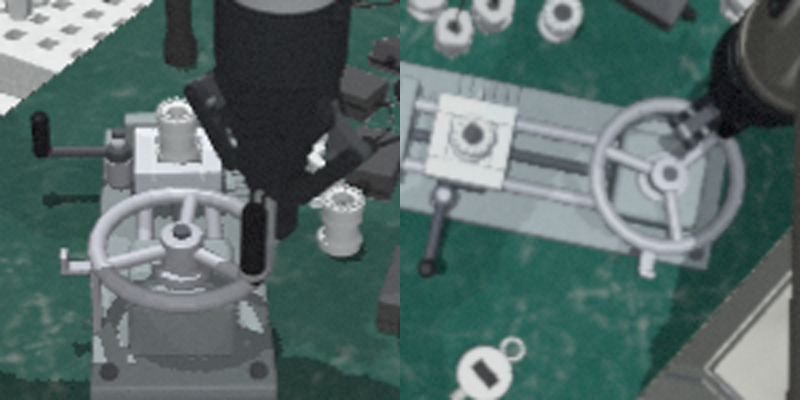

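drive_tool(slide=[[-6, -6, -1], [-12, -11, -1], [-19, -16, -1], [-26, -19, -1], [-34, -22, -1], [-42, -23, -1], [-42, -23, -1], [-30, -25, -1], [-22, -27, 20], [-22, -27, 55]], turn=[[0, 0, -0.14], [0, 0, -0.27], [0, 0, -0.41], [0, 0, -0.55], [0, 0, -0.69], [0, 0, -0.83], [0, 0, -0.83], [0, 0, -0.83], [0, 0, -0.83], [0, 0, -0.69]], gripper=[0, 0, 0, 0, 0, 0, 0, 0, 0, 0])

```text
t: 9.65
eef_pos: [0.5695, -0.0379, 0.1573]
tool_rot: [0.481, 0.519, 0.48, -0.518]
contact_force: [0.2, 0.3, 0.2]
gripper_width: -0.0
```

```bash
python3 look.py a7
```

```text
side [[367.2, 241.0], [304.6, 235.8]]
top [[441.7, 173.7], [401.8, 220.4]]
t 9.75 [ 0.5727 -0.0395  0.1621] yaw -93.7 q7 -1.13 [0.53 0.21 0.23]
```

View pics/a7.png

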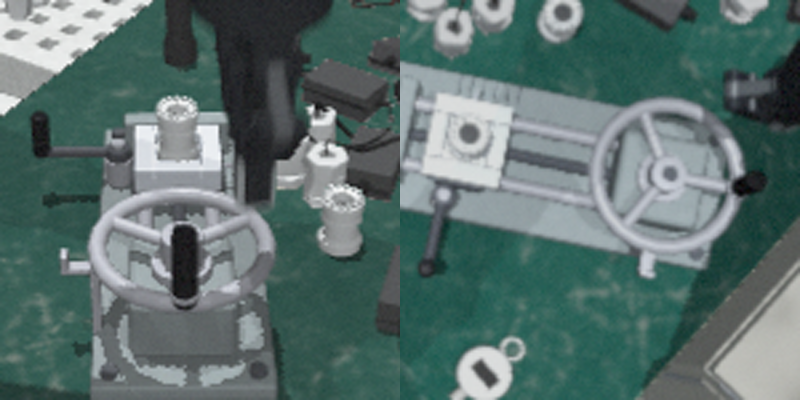

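drive_tool(slide=[[3, 0, 0], [5, 0, 0], [5, 0, 0], [5, 0, 0], [5, 0, 0], [5, 0, 0], [5, 0, 0], [5, 0, 0], [5, 0, 0], [5, 0, 0]], turn=[[0, 0, 0.149], [0, 0, 0.298], [0, 0, 0.447], [0, 0, 0.596], [0, 0, 0.745], [0, 0, 0.894], [0, 0, 1.043], [0, 0, 1.192], [0, 0, 1.341], [0, 0, 1.49]], gripper=[0, 0, 0, 0, 0, 0, 0, 0, 0, 0])

```text
t: 10.75
eef_pos: [0.5783, -0.0394, 0.1622]
tool_rot: [0.705, 0.056, 0.705, -0.048]
contact_force: [0.4, 0.3, -0.7]
gripper_width: -0.0
```

drive_tool(slide=[[0, 0, 0], [0, 0, 0], [0, 0, 0], [0, 0, 0], [0, 0, 0], [0, 0, 0], [0, 0, 0], [0, 0, 0], [0, 0, 0], [0, 0, 0]], turn=[[0, 0, 0.149], [0, 0, 0.298], [0, 0, 0.447], [0, 0, 0.596], [0, 0, 0.745], [0, 0, 0.894], [0, 0, 1.043], [0, 0, 1.192], [0, 0, 1.341], [0, 0, 1.49]], gripper=[0, 0, 0, 0, 0, 0, 0, 0, 0, 0])

```text
t: 11.75
eef_pos: [0.579, -0.0394, 0.1624]
tool_rot: [0.549, -0.439, 0.555, 0.445]
contact_force: [0.9, 0.4, -0.3]
gripper_width: -0.003
```

```bash
python3 look.py a8; python3 -c "
from h import *
from station import bot
c=bot.read_camera('side');print(theta(c,(270+184*.375-.3,170+232*.375-.3)))
c=bot.read_camera('top');print(theta(c,(300+350*.375-.3,130+182*.375-.3)))
print(bot.get_obs()['q'].round(2))
from plan import *
plan([268],[79.3],d=.032,z=.156)
t=[268,276,284,292,300,308,316,324,324]
plan(t,[347.3-x for x in t])"
```

```text
side [[371.1, 240.9], [304.6, 235.8]]
top [[441.5, 170.4], [401.8, 220.4]]
t 11.85 [ 0.5789 -0.0395  0.1624] yaw 77.8 q7 1.42 [-0.56 -0.55 -0.25]
(np.float64(270.2513286661981), np.float64(0.05682709105814727))
(np.float64(272.0248377511611), np.float64(0.048383573592804825))
[-0.22  0.41  0.23  1.86 -0.12  0.9   1.41]
[[-15, 3, -6]]
[[0, 0, 0.03]]
y0 77.5 [ 0.5787 -0.0396  0.1623]
[[-28, 5, -62], [-36, 4, -62], [-44, 5, -62], [-52, 7, -62], [-60, 9, -62], [-67, 13, -62], [-73, 18, -62], [-79, 23, -62], [-79, 23, -62]]
[[0, 0, 0.03], [0, 0, -0.11], [0, 0, -0.25], [0, 0, -0.39], [0, 0, -0.53], [0, 0, -0.67], [0, 0, -0.81], [0, 0, -0.95], [0, 0, -0.95]]
y0 77.5 [ 0.5787 -0.0396  0.1623]
```

View pics/a8.png

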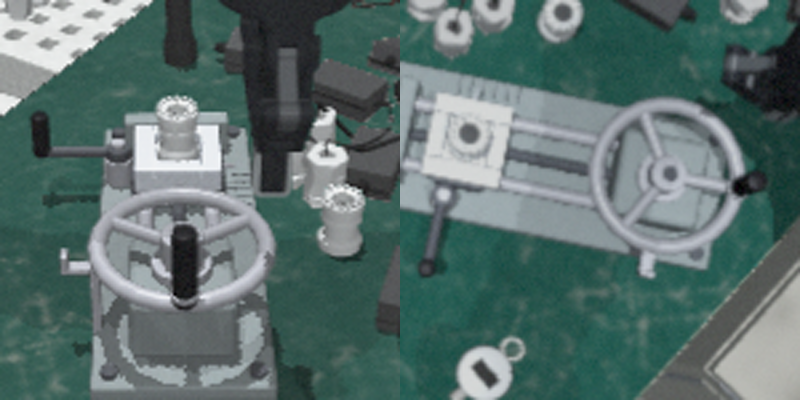

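drive_tool(slide=[[-12, 3, -30], [-13, 3, -61], [-20, 4, -61], [-28, 5, -61], [-36, 4, -61], [-44, 5, -61], [-52, 7, -61], [-60, 9, -61], [-67, 13, -61], [-73, 18, -61]], turn=[[0, 0, 0.03], [0, 0, 0.03], [0, 0, 0.03], [0, 0, 0.03], [0, 0, -0.11], [0, 0, -0.25], [0, 0, -0.39], [0, 0, -0.53], [0, 0, -0.67], [0, 0, -0.81]], gripper=[0, 0, 0, 0, 0, 0, 0, 0, 0, 0])

```text
t: 12.95
eef_pos: [0.5068, -0.0229, 0.1035]
tool_rot: [0.683, -0.179, 0.683, 0.186]
contact_force: [0.3, -4.8, 1.0]
gripper_width: 0.0
```

```bash
python3 look.py a9; python3 -c "
from plan import *
t=[324,332,340,348,353,353]
plan(t,[347.3-x for x in t])"
```

```text
side [[322.5, 271.1], [304.6, 235.8]]
top [[425.8, 211.9], [401.8, 220.4]]
t 13.05 [ 0.5061 -0.0215  0.1031] yaw 30.9 q7 0.71 [ 0.08 -0.62  0.53]
[[-7, 5, -3], [-12, 12, -3], [-16, 19, -3], [-19, 26, -3], [-20, 31, -3], [-20, 31, -3]]
[[0, 0, -0.13], [0, 0, -0.27], [0, 0, -0.41], [0, 0, -0.55], [0, 0, -0.64], [0, 0, -0.64]]
y0 30.9 [ 0.5061 -0.0215  0.1031]
```

View pics/a9.png

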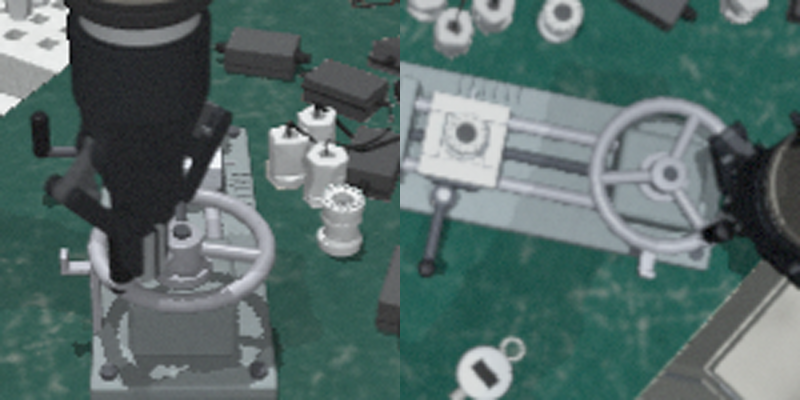

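drive_tool(slide=[[-7, 5, -1], [-12, 12, -1], [-16, 19, -1], [-18, 24, -1], [-19, 27, -1], [-20, 30, -1], [-20, 30, -1], [-23, 20, -1], [-30, 0, -1], [-33, -10, -1]], turn=[[0, 0, -0.13], [0, 0, -0.27], [0, 0, -0.41], [0, 0, -0.5], [0, 0, -0.6], [0, 0, -0.64], [0, 0, -0.64], [0, 0, -0.64], [0, 0, -0.64], [0, 0, -0.64]], gripper=[0, 0, 0, 0, 0, 0, 0, 0, 0, 0])

```text
t: 14.05
eef_pos: [0.4724, -0.0333, 0.1023]
tool_rot: [0.707, 0.044, 0.705, -0.036]
contact_force: [-0.2, -0.1, -0.1]
gripper_width: 0.003
```

```bash
python3 look.py b1
python3 - <<'E'
from station import bot
import cv2
c=bot.read_camera("top")["color"][:,:,::-1]
cv2.imwrite("pics/b1z.png",cv2.resize(c[130:290,270:470],None,fx=3.75,fy=3.75,interpolation=cv2.INTER_CUBIC))
E
```

```text
side [[303.3, 280.2], [304.6, 235.8]]
top [[432.5, 228.5], [401.8, 220.4]]
t 14.15 [ 0.4726 -0.0333  0.1023] yaw -5.9 q7 0.18 [ 0.24 -0.41  0.51]
```

View pics/b1.png

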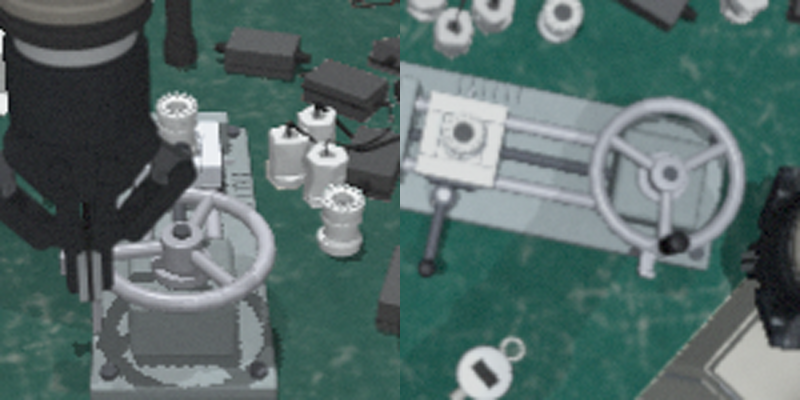

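View pics/b1z.png

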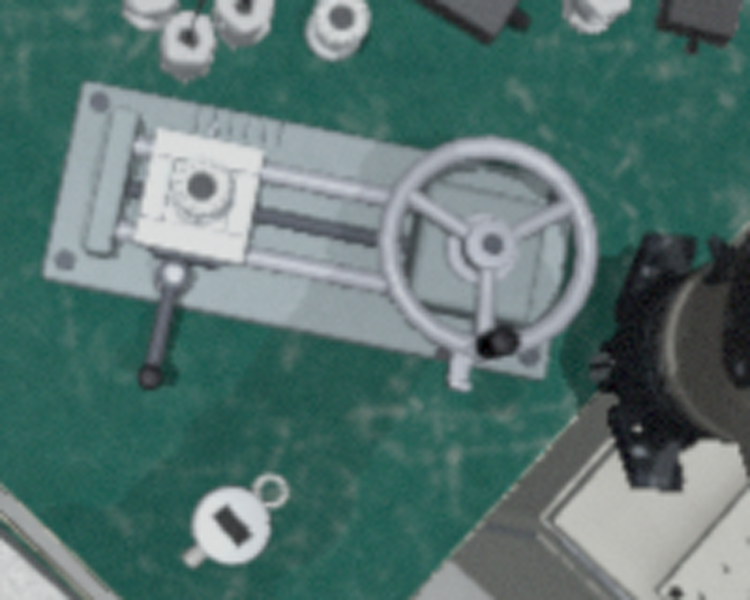

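Run:
```python
from station import bot
import cv2,numpy as np
from h import *
c=bot.read_camera("top");k=dict(c)
A=cv2.imread("pics/top0.png");B=c["color"][:,:,::-1]
def blob(I):
    g=cv2.cvtColor(np.ascontiguousarray(I[212:232,388:412]),cv2.COLOR_BGR2GRAY).astype(float)
    w=np.clip(60-g,0,None);v,u=np.mgrid[212:232,388:412];return (w*u).sum()/w.sum(),(w*v).sum()/w.sum(),w.sum()
a=blob(A);b=blob(B);print(a,b)
print(theta(c,a[:2],.122),theta(c,b[:2],.122))
# template match model: rotate expected
for th in (345,350,352,354,356,360):
    an=np.radians(167.3-th);print(th,proj(c,[.5425+.055*np.cos(an),.023+.055*np.sin(an),.122]))
```

```text
(np.float64(397.0988235294118), np.float64(220.5913725490196), np.float64(1275.0)) (np.float64(400.95581395348836), np.float64(221.1403100775194), np.float64(1290.0))
(np.float64(6.278602219455024), np.float64(0.056090611625354364)) (np.float64(358.5005302788582), np.float64(0.05538601589885195))
345 [[407.5861604  221.25947716]]
350 [[405.13989414 221.32611067]]
352 [[404.15944431 221.29222328]]
354 [[403.17971771 221.22376269]]
356 [[402.20193726 221.120804  ]]
360 [[400.25709598 220.81191347]]
```

drive_tool(slide=[[3, 15, -1], [6, 30, -1], [10, 38, -1], [12, 43, -1], [12, 45, -1], [12, 47, -1], [12, 49, -1], [12, 50, -1], [12, 50, -1], [12, 50, -1]], turn=[[0, 0, -0.1], [0, 0, -0.12], [0, 0, -0.12], [0, 0, -0.12], [0, 0, -0.12], [0, 0, -0.12], [0, 0, -0.12], [0, 0, -0.12], [0, 0, -0.12], [0, 0, -0.12]], gripper=[0, 0, 0, 0, 0, 0, 0, 0, 0, 0])

```text
t: 15.25
eef_pos: [0.4855, 0.0185, 0.1013]
tool_rot: [0.704, 0.086, 0.701, -0.078]
contact_force: [0.7, -2.8, -2.0]
gripper_width: 0.001
```

drive_tool(slide=[[0, 0, 0], [-4, -15, 0], [-10, -45, 0], [-10, -45, 0], [-10, -45, 0]], turn=[[0, 0, 0], [0, 0, 0], [0, 0, 0], [0, 0, 0], [0, 0, 0]], gripper=[0, 0, 0, 0, 0])

```text
t: 15.75
eef_pos: [0.4754, -0.0274, 0.1015]
tool_rot: [0.704, 0.087, 0.701, -0.078]
contact_force: [0.0, 0.8, 0.6]
gripper_width: -0.001
```

```bash
python3 look.py b2
cat > wh.py <<'E'
from station import bot
import cv2,numpy as np
c=bot.read_camera("top")
A=cv2.imread("pics/top0.png");B=c["color"][:,:,::-1]
def blob(I):
    g=cv2.cvtColor(np.ascontiguousarray(I[212:232,388:412]),cv2.COLOR_BGR2GRAY).astype(float)
    w=np.clip(60-g,0,None);v,u=np.mgrid[212:232,388:412];return (w*u).sum()/w.sum(),(w*v).sum()/w.sum(),w.sum()
a=blob(A);b=blob(B);print(a,b,"theta",360-(b[0]-a[0])/.487)
cv2.imwrite("pics/whz.png",cv2.resize(B[130:290,270:470],None,fx=3.75,fy=3.75,interpolation=cv2.INTER_CUBIC))
E
python3 wh.py
```

```text
side [[304.6, 276.9], [304.6, 235.8]]
top [[428.8, 227.1], [401.8, 220.4]]
t 15.85 [ 0.4757 -0.0261  0.1014] yaw -12.6 q7 0.08 [ 0.09 -0.26  0.27]
(np.float64(397.0988235294118), np.float64(220.5913725490196), np.float64(1275.0)) (np.float64(396.2488928255093), np.float64(220.4906997342781), np.float64(1129.0)) theta 361.7452375850154
```

View pics/whz.png

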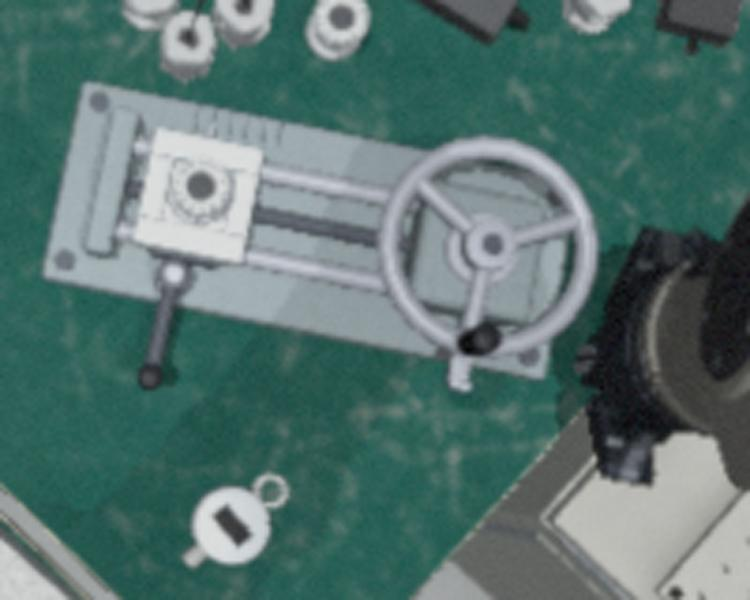

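drive_tool(slide=[[0, 0, 45], [-2, 0, 85], [-4, 45, 85], [-6, 90, 85], [-7, 140, 85], [-7, 190, 85], [-7, 194, 85], [-7, 194, 45], [-7, 194, 0], [-7, 194, 0]], turn=[[0, 0, 0], [0, 0, 0], [0, 0, 0], [0, 0, 0], [0, 0, 0], [0, 0, 0], [0, 0, 0], [0, 0, 0], [0, 0, 0], [0, 0, 0]], gripper=[0, 0, 0, 0, 0, 0, 0, 0, 0, 0])

```text
t: 16.9
eef_pos: [0.4648, 0.1671, 0.0971]
tool_rot: [0.701, 0.083, 0.704, -0.079]
contact_force: [-1.3, -0.9, 0.4]
gripper_width: -0.001
```

```bash
sed -i 's/270:420\]/260:410]/' look.py; python3 look.py c1; python3 wh.py;python3 -c "
import plan
plan.W=plan.np.array([.536,.194])
t=[0,0,8,16,24,32,40]
plan.plan(t,[-12.7-x for x in t],d=.018,z=.055,r=.06)"
```

```text
side [[281.5, 213.9], [304.6, 235.8]]
top [[331.7, 233.8], [401.8, 220.4]]
t 17.0 [0.4685 0.1677 0.1016] yaw -12.7 q7 -0.35 [ 1.   -0.67  0.2 ]
(np.float64(397.0988235294118), np.float64(220.5913725490196), np.float64(1275.0)) (np.float64(399.85478547854785), np.float64(218.24422442244224), np.float64(303.0)) theta 354.3409405561888
[[4, 22, -48], [4, 22, -48], [4, 30, -48], [5, 39, -48], [8, 47, -48], [11, 55, -48], [16, 63, -48]]
[[0, 0, -0.0], [0, 0, -0.0], [0, 0, -0.14], [0, 0, -0.28], [0, 0, -0.42], [0, 0, -0.56], [0, 0, -0.7]]
y0 -12.5 [0.4696 0.1681 0.1027]
```

View pics/c1.png

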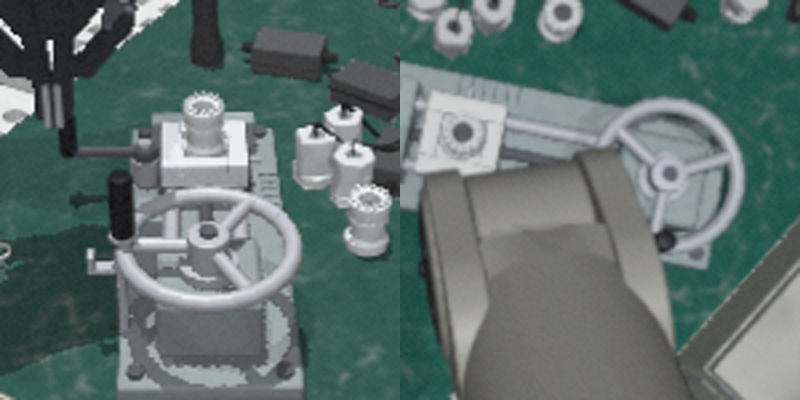

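drive_tool(slide=[[0, 0, -30], [0, 0, -46], [2, 11, -47], [4, 20, -47], [4, 30, -47], [5, 39, -47], [8, 47, -47], [11, 55, -47], [16, 63, -47], [16, 63, -47]], turn=[[0, 0, 0], [0, 0, 0], [0, 0, 0], [0, 0, 0], [0, 0, -0.14], [0, 0, -0.28], [0, 0, -0.42], [0, 0, -0.56], [0, 0, -0.7], [0, 0, -0.7]], gripper=[0, 0, 0, 0, 0, 0, 0, 0, 0, 0])

```text
t: 18.05
eef_pos: [0.4869, 0.2341, 0.0573]
tool_rot: [0.636, 0.322, 0.628, -0.312]
contact_force: [0.3, 0.3, 0.0]
gripper_width: -0.003
```

```bash
python3 look.py c2;python3 -c "
import plan
plan.W=plan.np.array([.536,.194])
t=[48,54,60,66,72,76,76]
plan.plan(t,[-12.7-x for x in t],d=.018,z=.055,r=.06)"
```

```text
side [[287.6, 213.1], [304.6, 235.8]]
top [[298.8, 226.7], [401.8, 220.4]]
t 18.15 [0.4862 0.2325 0.0569] yaw -52.2 q7 -0.93 [ 0.3  -0.72  0.3 ]
[[5, 5, -2], [10, 10, -2], [15, 13, -2], [20, 17, -2], [26, 20, -2], [30, 21, -2], [30, 21, -2]]
[[0, 0, -0.15], [0, 0, -0.25], [0, 0, -0.36], [0, 0, -0.46], [0, 0, -0.57], [0, 0, -0.64], [0, 0, -0.64]]
y0 -52.2 [0.4862 0.2325 0.0569]
```

View pics/c2.png

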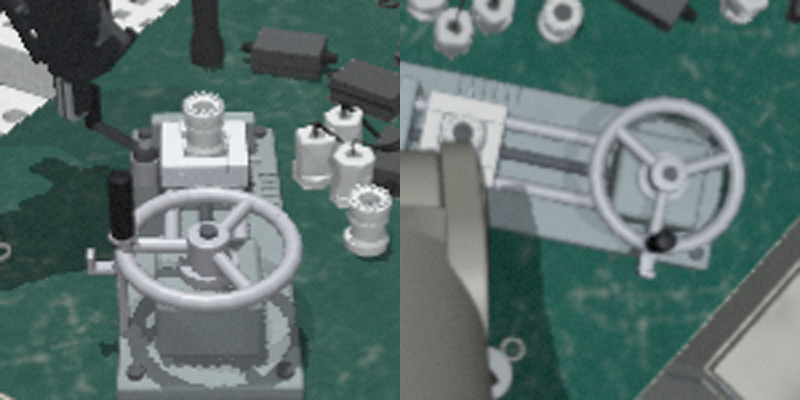

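Lever is following at about 40°. I'll push on towards the stop.

drive_tool(slide=[[5, 5, -1], [10, 10, -1], [15, 13, -1], [20, 17, -1], [23, 18, -1], [26, 20, -1], [28, 20, -1], [28, 20, -1]], turn=[[0, 0, -0.15], [0, 0, -0.25], [0, 0, -0.36], [0, 0, -0.46], [0, 0, -0.52], [0, 0, -0.57], [0, 0, -0.6], [0, 0, -0.6]], gripper=[0, 0, 0, 0, 0, 0, 0, 0])

```text
t: 18.95
eef_pos: [0.5142, 0.2527, 0.0562]
tool_rot: [0.516, 0.492, 0.507, -0.485]
contact_force: [-1.8, 0.3, -0.2]
gripper_width: -0.001
```

drive_tool(slide=[[1, 0, 0], [2, 1, 0], [2, 1, 0]], turn=[[0, 0, 0], [0, 0, 0], [0, 0, 0]], gripper=[0, 0, 0])

```text
t: 19.25
eef_pos: [0.5151, 0.2529, 0.0561]
tool_rot: [0.515, 0.491, 0.508, -0.486]
contact_force: [-4.1, -1.4, 2.5]
gripper_width: -0.003
```

```bash
python3 look.py c3
```

```text
side [[299.2, 206.9], [304.6, 235.8]]
top [[288.6, 213.1], [401.8, 220.4]]
t 19.35 [0.5151 0.2529 0.0561] yaw -86.6 q7 -1.42 [-4.54 -0.86  3.32]
```

View pics/c3.png

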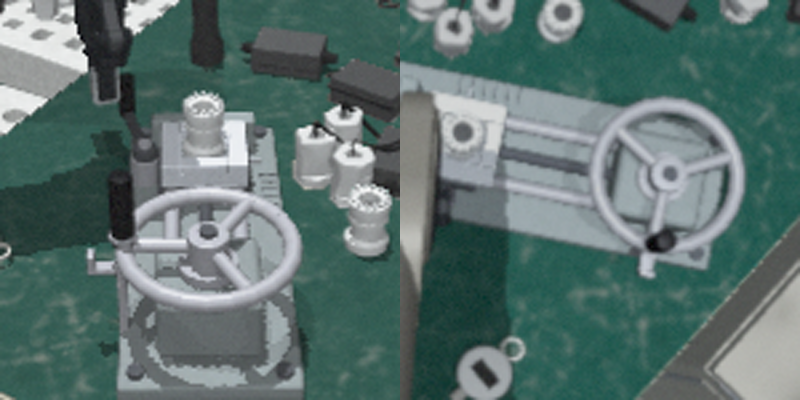

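drive_tool(slide=[[-10, 0, 0], [-30, 5, 0], [-40, 10, 30], [-40, 10, 75], [-40, 50, 110], [-45, 95, 140], [-50, 140, 140], [-60, 180, 140], [-60, 180, 140], [-60, 180, 140]], turn=[[0, 0, 0], [0, 0, 0], [0, 0, 0], [0, 0, 0.1], [0, 0, 0.2], [0, 0, 0.3], [0, 0, 0.4], [0, 0, 0.5], [0, 0, 0.5], [0, 0, 0.5]], gripper=[0, 0, 0, 0, 0, 0, 0, 0, 0, 0])

```text
t: 20.35
eef_pos: [0.4544, 0.4339, 0.1959]
tool_rot: [0.62, 0.349, 0.613, -0.342]
contact_force: [0.7, -1.5, 0.2]
gripper_width: -0.002
```

```bash
python3 look.py d1; python3 wh.py
```

```text
side [[257.5, 119.9], [304.6, 235.8]]
top [[184.2, 243.6], [401.8, 220.4]]
t 20.45 [0.4556 0.4313 0.1961] yaw -58.1 q7 -1.44 [ 0.12 -0.04 -0.39]
(np.float64(397.0988235294118), np.float64(220.5913725490196), np.float64(1275.0)) (np.float64(395.69739478957916), np.float64(220.5741482965932), np.float64(998.0)) theta 362.87767708384524
```

View pics/d1.png

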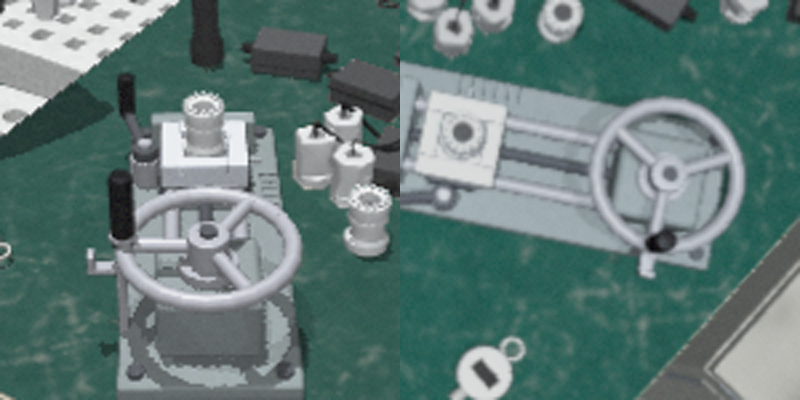

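View pics/whz.png

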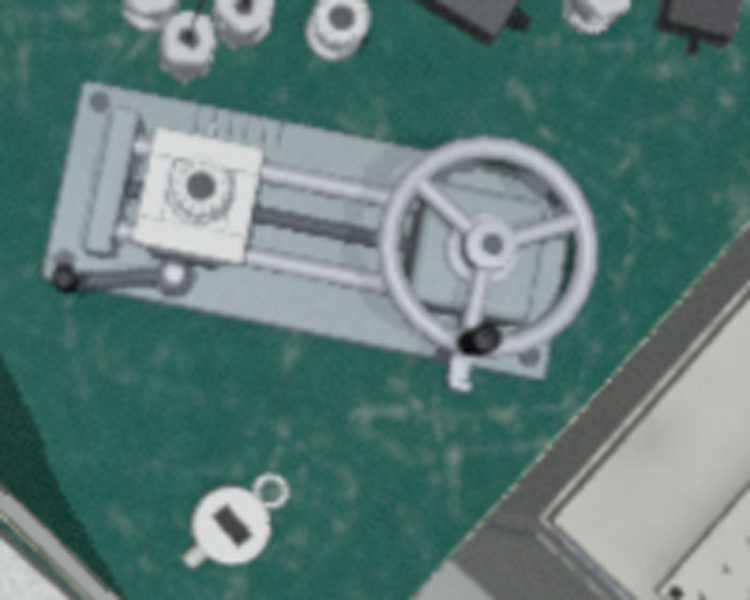

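```bash
python3 - <<'E'
from station import bot
from h import *
c=bot.read_camera("top");T=lambda u,v:(270+(u+.5)/3.75-.5,130+(v+.5)/3.75-.5)
k0=back(c,T(149,377),.076);k1=back(c,T(65,277),.076);p=back(c,T(174,272),.05)
print(k0,k1,p,"chord angle",2*np.arcsin(np.hypot(*(k1-k0)[:2])/.12))
a=cv2.imread("pics/top0.png")[170:240,360:440].astype(float)
E
python3 - <<'E'
import cv2,numpy as np
a=cv2.imread("pics/top0z.png");b=cv2.imread("pics/whz.png")
cv2.imwrite("pics/cmp.png",cv2.resize(np.hstack([a[130:400,370:610],b[130:400,370:610]]),None,fx=1.6,fy=1.6))
E
```

```text
[0.47777934 0.21097704 0.076     ] [0.53322396 0.25503225 0.076     ] [0.53698295 0.19504924 0.05      ] chord angle 1.2624570494898928
```

View pics/cmp.png

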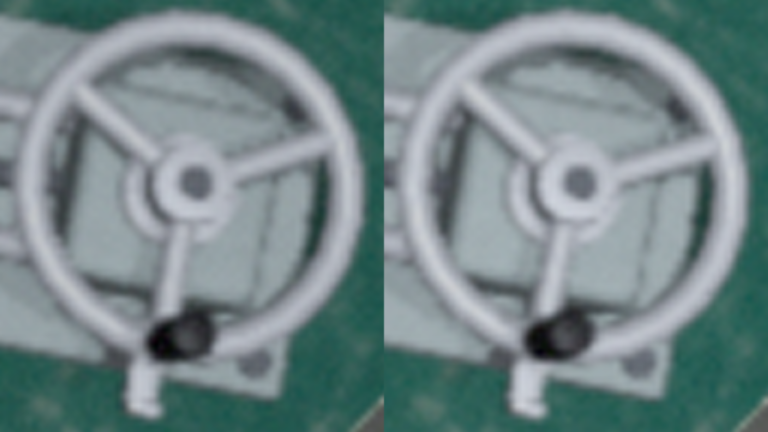

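```bash
python3 -c "
from station import bot
print(bot.hand_in()); print(bot.get_obs()['t'])"
```

```text
the job is handed in; nothing more can be done
None
the job is handed in; nothing more can be done
```

I pushed the hand wheel clockwise through one full turn with the closed fingers, in three pushes, pulling back and re-orienting the tool between them. I then pushed the locking lever over to its stop, backed the arm clear and handed in at about 20.5 s.

- **Wheel:** the last picture put it at about 361–363°, against a limit of 350–370°. My two readings, 361.7° before the lever push and 362.9° after it, differ by about 1°. I put that down to changed shading, since nothing touched the wheel in between. One reading in between, 354°, was taken with the handle partly hidden by the arm, so I ignored it.
- **Lever:** it turned about 1.26 rad from where it started. At the end the force rose to about 4.5 N and the tool stopped about 1 mm short of its target, so I took it to be at the stop.
- **Coupling and bystanders:** by eye in the pictures, the coupling still stands upright in the carriage pocket, and the tally, spare coupling, boxes and torch have not moved. I did not measure these.
- **Forces:** the highest wrist force I saw was about 5 N, read at the ends of moves.

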